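# Hang the parts caddy on the hook stand

## Robot

A 6-joint arm with a two-finger parallel gripper is mounted at the origin on the work surface. World frame = base frame: x ahead of the robot, y to its left, z up, the work surface at z = 0. Lengths are in mm, angles in rad, forces in N, time in s.
With the tool pointing down it reaches from about 300 to 825 mm from the base axis. Payload 5.4 kg.
Tool frame: the origin (TCP) lies midway between the tips of the shut fingers; the grasp point (between the pads) lies manip.hold_point_z behind it (manip.hold_point_z is the distance from the TCP to the grasp point, in mm); z points along the fingers, y is the line along which they close (so a half turn about z gives the same grasp; the last joint's range is limited). The gripper opens to 92 mm and grips with 3 to 60 N. Pads are 20 mm wide; open, the fingers measure 128 mm over their backs; the gripper's body (75 mm by 189 mm) begins 69 mm behind the grasp point.
Start: joints at [0.897, 0.158, 1.597, -0, 1.386, -0.21], TCP at [257.233, 514.235, 214.601] pointing down, gripper open.
Joint ranges: [-2.91, 2.91], [-0.94, 2.29], [0.18, 2.7], [-1.29, 4.43], [0.17, 2.64], [-3, 3]. Speed limits (rad/s): [2.57, 2.57, 3.14, 3.14, 3.14, 3.14].

## Interface

Orientations are given as a 3x3 rotation matrix whose columns are the frame's x, y, z axes.
In Python, from cell import manip, grab_frame, cut_out, place_of gives the robot as it stands.
- The arm moves only by the tool arm_command, never from a script. Its argument "deltas" is a list of rows, each a list of 3 entries, a list of its own where there are three numbers: the closure, from 0 (fully open) to 1 (shut), then the shift along the tool's x, y, z normalised to -1 to 1, where 1 is 50 cm, then the turn about the tool's z normalised to -1 to 1, where 1 is 360 degrees. In form: [[claw, [tx, ty, tz], yaw], ...]. A call has 1 to 12 rows; each row is the pose to reach, as a shift and turn from the pose commanded when the call began, along the tool's axes at that moment, turning the shorter way round; what a row does not reach only later rows make up. A row lasts 1/10 s, in which the tool goes at most 50 mm and 8.59 degrees, less where a joint would pass 70% of its speed; a pose out of reach is approached as far as the arm can. A call with a number of a shift or a turn outside -1 to 1 is refused whole. A call with a gripper value outside its range is refused whole. The fingers move at their own pace and stop on an object; the grip force is fixed at half the most. Time passes only in rows, so rows that repeat a pose let the fingers close. It gives the time, the measured TCP pose, the force, the opening and the grip force at its end, in the units of the state.
- manip.read_state(): the state, without advancing time (a new reading comes with each control period).
- grab_frame(name): name is "side" or "top" or "wrist"; returns a dict with "image" (400x640x3 uint8, red, green, blue), "depth" (400x640 float32, mm along the optical axis (not along the pixel's ray), 0 where there is no reading), "camera_matrix" (3x3 intrinsics, pixels), "rvec" (rotation vector, rad) and "tvec" (3), from world to camera coordinates, as OpenCV has them. Camera axes: x right, y down, z forward; pixel columns grow to the right and rows downward; lengths in mm; the calibration is good to about 2 mm. A picture is of the moment at which its call begins.
- manip.sign_off(): hands the job in; it is judged then, once.
Trained networks look in a picture, given as the dict that the camera call returned (one of the last four; its "shot" number tells which), for a name from the list of things; names that differ only in an ending like _2 or _b are one class to them, and where a whole thing is asked for, a point or a joint stands for the part that bears it (a point fixed in the world has none). Each returns a list of dicts, best first, with "conf" (0 to 1); they miss things now and then, are a little off and sometimes report something else, mostly with a low value. They report only what shows in the picture. A call takes as long as a camera call.
- cut_out(picture, query): "pixels" (400x640 bool, what is visible of it) and "pixel" ([row, column] in pixels, amid what is visible of it).
- place_of(picture, query): "pixel" ([row, column] in pixels: a listed point, or the origin of a listed thing).
The state is a dict: "t": time; "q": joint angles; "joint_velocities": joint speeds; "tau": joint torques, N m; "tcp_pos": TCP position; "orientation": TCP orientation; "force": force on the tool from outside, world axes, zero at the start; "wrist_torque": the same for the moment, N m; "finger_gap": finger opening in mm; "gripper_force": force on a finger pad.
Only numpy, scipy, OpenCV 4.12 (cv2) and the standard library are available. Lean on these libraries where they do the work, as an engineer would, in place of code of your own. Each camera call takes 0.05 s, during which the arm holds its last target. There are 200 camera calls.

## Task

Clear the bench: pick up the grey parts caddy by its arched steel handle and hang it by that handle on the two-pronged hook of the stand, so that both prongs carry it and it hangs freely. Keep both blue housings in the caddy and leave the other things on the bench where they are.

Things in the scene. Friction and masses are not known exactly. Their poses are not given: they have to be found in the camera images.
- caddy_handle (a point): Middle of the handle's top bar on its centre line, 150 mm above the caddy's underside. Axes: the caddy's, z up, y along the bar (within 0.5 rad of world y at the start). The bar is 12 mm round steel, straight for 110 mm (y = +-55), its shoulders sloping 25 mm down to upright legs at y = +-77 mm; 84 mm of clear opening between bar and box rim. The caddy can swing about a gripped bar.
- caddy: Loose grey plastic open box with an arched steel handle over it, standing upright; box 90 (x) x 144 (y) x 60 mm high, 156 mm with handle; a web along y splits it into two compartments, one housing in each. 0.25 to 0.5 kg, balanced under the bar. Origin: middle of its underside. The grey box with no handle is the tote, not this.
- hook_seat (a point): Where the middle of the hung bar rests: midway between the prongs, 204 mm above the table. z up, x from tips to post (within 0.3 rad of world x). Prongs: 8 mm round, at y = +-36 mm (64 clear), pointing to -x; flat from x = -17 to +17, top 6 mm below this point; upturned tips end at x = -38, 20 mm above it. The bar goes in over the tips from -x, above the prongs, box below them, then down.
- stand: Fixed hook stand: 40 mm aluminium post 210 mm high on a dark steel foot 110 x 160 x 12 mm, an aluminium cross bar 100 mm wide carrying two steel prongs. Origin: post axis at the table; axes as hook_seat, which is at x = -92 mm. Seen from hook_seat the cross bar's face is at x = +70 mm (top 8 mm above it), the post's at +72, the foot's edge at +52; nothing else is under the prongs.
- housing1_center (a point): Blue plastic housing, 26 x 75 x 22 mm with two small bosses on top, loose in the caddy's compartment at the caddy's -x side; the point is at its centre.
- housing2_center (a point): The same kind of housing in the compartment at the caddy's +x side.
- tote_center (a point): Bystander: loose grey open tote without handle, 100 x 150 x 60 mm; point at its centre. The caddy and the tote may have swapped places.
- scanner_center (a point): Bystander: loose hand scanner lying on the bench, pistol shape, about 120 x 160 x 50 mm; point at its centre.
- wrench: Bystander: steel wrench 170 mm long, lying on the bench; origin at the middle of its underside.
- screwdriver: Bystander: screwdriver 190 mm long, lying on the bench; origin at the middle of its underside.

How it is judged (in metres and radians):
At the end, for the whole second after the job is handed in: Caddy hangs at rest on both prongs by its bar: bar centre within 30 mm sideways of the seat, 26 mm short to 50 mm beyond it, -10 to +12 mm in height, bar square within 0.3 rad, caddy upright within 0.3 rad, both housings in it (within 80 mm of the middle of its underside) (x of caddy_handle in the frame of hook_seat between -0.026 and 0.05 m and y of caddy_handle in the frame of hook_seat between -0.03 and 0.03 m and z of caddy_handle in the frame of hook_seat between -0.01 and 0.012 m and angle between the y axis of caddy and the y axis of stand, either way round below 0.3 rad and angle between caddy's own z axis and vertical below 0.3 rad and contact force between caddy and stand above 1 N and linear speed of caddy below 0.05 m/s and distance between each of housing1_center, housing2_center and caddy below 0.08 m); the robot touches nothing.
It fails at once if the tote, scanner, wrench or screwdriver is moved by more than 30 mm (distance of any of tote_center, scanner_center, wrench, screwdriver from where it was at the start of the episode above 0.03 m).
It fails at once if a housing falls out of the caddy (distance between any of housing1_center, housing2_center and caddy above 0.12 m).
It also fails if it takes over 56 s, if anything falls off the work surface, if the arm or the gripper's body presses on something with over 40 N, if the wrist force passes 120 N, or if a joint passes its speed limit or range.

## Working session

There is one attempt and no reset: what is moved stays moved. The work goes in short steps, Python scripts to look and compute and a tool call to move; the robot and the scene stay as the last step left them, time stands still between calls to the robot, and variables do not carry over. Pictures are saved under pics/ and viewed, at most 10 in all, crops included, and the job is handed in when it is done.

Besides the shell and the picture viewer there is one more tool, called after "Request:" by a JSON object that holds its "op" and its "data", one argument or row to a line. arm_command: Moves the arm, as the interface text tells. Scaled input: -1 to 1 covers 50 cm each way for a shift and 360 degrees each way for a turn. Its arguments: {"type":"object","properties":{"deltas":{"type":"array"}},"required":["deltas"]}

```bash
mkdir -p pics
cat > h.py <<'E'
import numpy as np, cv2
from cell import manip, grab_frame, cut_out, place_of
def w(pic,px,depth=None,z=None):
    r,c=px; K=pic["camera_matrix"]; R=cv2.Rodrigues(np.array(pic["rvec"],float))[0]; t=np.array(pic["tvec"],float).ravel()
    ray=np.linalg.inv(K)@[c,r,1]; o=-R.T@t; d=R.T@ray
    s=depth if z is None else (z-o[2])/d[2]
    return o+s*d
def cloud(pic,mask=None):
    d=pic["depth"]; m=d>0
    if mask is not None: m&=mask
    r,c=np.nonzero(m); K=pic["camera_matrix"]; R=cv2.Rodrigues(np.array(pic["rvec"],float))[0]; t=np.array(pic["tvec"],float).ravel()
    P=(np.linalg.inv(K)@np.stack([c,r,np.ones_like(r)]))*d[m]
    return (R.T@(P-t[:,None])).T
def save(pic,n): cv2.imwrite("pics/"+n,pic["image"][:,:,::-1])
E
python3 - <<'E'
from h import *
np.set_printoptions(precision=1,suppress=True)
print(manip.hold_point_z, manip.read_state())
for n in ("top","side"):
    p=grab_frame(n); save(p,n+"0.png")
    for q,z in (("caddy_handle",150),("caddy",0),("hook_seat",204),("stand",0),("housing1_center",None),("tote_center",30),("scanner_center",25),("wrench",0),("screwdriver",0)):
        for o in place_of(p,q)[:2]:
            r,c=o["pixel"]; d=p["depth"][int(r),int(c)]
            print(n,q,round(o["conf"],2),np.array(o["pixel"]),w(p,o["pixel"],d), w(p,o["pixel"],z=z) if z is not None else "")
E
```

```text
18.700000000000003 {'t': 0.0, 'q': array([ 0.9,  0.2,  1.6, -0. ,  1.4, -0.2]), 'joint_velocities': array([ 0., -0., -0., -0.,  0.,  0.]), 'tau': array([ -0. , -38.6, -32.2,   0.1,   0. ,  -0. ]), 'tcp_pos': array([256.9, 513.8, 213.7]), 'orientation': array([[-0.9,  0.4, -0. ],
       [ 0.4,  0.9, -0. ],
       [ 0. , -0. , -1. ]]), 'force': array([-1. ,  0.4,  0.2]), 'wrist_torque': array([0., 0., 0.]), 'gripper_force': 0.0, 'finger_gap': 91.67514504340248}
top caddy_handle 0.81 [201.6 415.5] [ 559.1 -332.1  151.5] [ 559.3 -332.5  150. ]
top caddy 0.82 [212.3 406.9] [ 551.1 -336.3   -0.5] [ 551.  -336.2    0. ]
top hook_seat 0.95 [207.8 240.3] [578.5 205.6  -0.4] [543.5 175.4 204. ]
top hook_seat 0.42 [276.7 206.6] [358.7 309.4  11.9] [353.3 267.7 204. ]
top stand 0.75 [192.8 251.6] [586.9 144.2 198.7] [627.3 168.7   0. ]
top housing1_center 0.58 [215.8 402.7] [ 536.2 -317.    24.6] 
top tote_center 0.78 [234.3 332.8] [481.7 -91.4  27.5] [481.5 -91.3  30. ]
top scanner_center 0.82 [150.6 321.5] [765.4 -63.7  -1.2] [757.7 -62.9  25. ]
top wrench 0.87 [273.  205.5] [370.5 313.8   8. 
[... 318 characters left out ...]
1] [ 547.8 -333.4    0. ]
side hook_seat 0.88 [125.6 280.4] [602.2 466.4  -2.7] [531.6 195.4 204. ]
side stand 0.86 [177.1 315. ] [616.5 156.5  11.4] [620.6 168.3   0. ]
side stand 0.34 [315.6 361.9] [ 546.8 -347.8   22.5] [ 553.5 -335.3    0. ]
side housing1_center 0.66 [311.1 352.6] [ 528.1 -335.3   33.9] 
side tote_center 0.65 [247.2 298.8] [476.4 -97.9  23.4] [ 474.9 -103.1   30. ]
side scanner_center 0.91 [215.1 393.9] [ 748.2 -108.9   51.7] [761.7 -87.2  25. ]
side wrench 0.74 [318.2 363.5] [ 546.8 -356.7   24.6] [ 554.1 -343.2    0. ]
side wrench 0.62 [166.7 225.4] [371.2 313.2   6.5] [372.  320.9   0. ]
side screwdriver 0.59 [299.7 398.5] [ 648.2 -337.6   18.8] [ 655.6 -326.9    0. ]
```

View pics/top0.png

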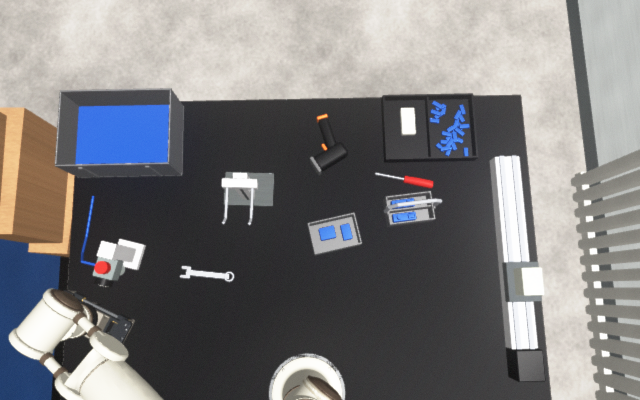

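View pics/side0.png

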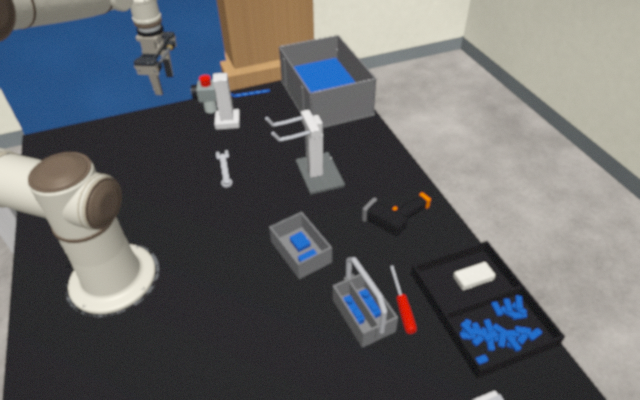

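Run:
```python
from h import *
np.set_printoptions(precision=1,suppress=True)
for n in ("top","side"):
    p=grab_frame(n); C=cloud(p)
    def fit(name,x,y,r,z0,z1):
        m=(np.hypot(C[:,0]-x,C[:,1]-y)<r)&(C[:,2]>z0)&(C[:,2]<z1); S=C[m]
        if len(S)<5: print(n,name,len(S)); return
        mu=S.mean(0); u=np.linalg.svd(S[:,:2]-mu[:2],full_matrices=False)[2][0]; a=(S[:,:2]-mu[:2])@u
        print(n,name,len(S),"mean",mu,"mid",mu[:2]+u*(a.min()+a.max())/2,"len",np.ptp(a),"dir",np.degrees(np.arctan2(u[1],u[0])))
    fit("bar",555,-330,110,144,165)
    fit("box rim",555,-330,110,50,68)
    fit("crossbar/post",620,170,90,192,225)
    fit("prongs",540,180,55,180,235)
    fit("foot",620,170,110,6,20)
    p2=[o for o in cut_out(p,"stand")][:1]
    if p2: 
        S=cloud(p,p2[0]["pixels"]); print(len(S)); print(np.histogram(S[:,2],bins=range(-10,250,20)))
```

```text
top bar 179 mean [ 557.  -332.6  153.6] mid [ 557.2 -334.3] len 131.99955725687735 dir -84.31702082983742
top box rim 291 mean [ 559.3 -335.3   57.6] mid [ 558.8 -331. ] len 159.68546406475613 dir 96.41205519087355
top crossbar/post 562 mean [607.2 177.4 208.4] mid [607.2 178.3] len 99.09305786402295 dir -93.6599511028366
top prongs 162 mean [540.6 182.1 201. ] mid [540.5 181.7] len 82.57096076115477 dir -95.56384244334984
top foot 1021 mean [630.7 160.5  12. ] mid [629.  170.1] len 213.4881809979293 dir -80.0576643055692
1836
(array([340, 728,  14,  13,  13,  17,  21,  15,  23,  20, 308, 324]), array([-10,  10,  30,  50,  70,  90, 110, 130, 150, 170, 190, 210, 230]))
side bar 295 mean [ 554.2 -342.4  153.5] mid [ 553.6 -336.4] len 137.7932304714644 dir -83.91375618200324
side box rim 583 mean [ 547.3 -343.3   57.3] mid [ 546.6 -340. ] len 162.48742679029976 dir -77.86416604771713
side crossbar/post 464 mean [602.3 169.9 205.9] mid [602.1 176.7] len 106.51405352057706 dir -88.04812733433684
side prongs 183 mean [535.9 180.4 199.9] mid [535.9 180.2] len 85.09004033113331 dir -89.88651197764318
side foot 979 mean [633.8 158.5  12.2] mid [634.5 175.9] len 170.2368265099439 dir -92.18329872399872
2195
(array([237, 832,  74,  76,  85,  74,  85,  91,  60,  40, 323, 218]), array([-10,  10,  30,  50,  70,  90, 110, 130, 150, 170, 190, 210, 230]))
```

```bash
cat >> h.py <<'E'
def tyaw(R): return np.arctan2(R[1,1],R[0,1])   # heading of tool y
def plan(xyz,yaw,pos=None):
    s=manip.read_state(); R=s["orientation"]; pos=s["tcp_pos"] if pos is None else np.array(pos)
    d=R.T@(np.array(xyz)-pos); dy=(tyaw(R)-yaw+np.pi)%(2*np.pi)-np.pi  # tool z down: + turn lowers heading
    return "shift",np.round(d/500,4),"turn",round(dy/2/np.pi,4),"rows>=",max(np.linalg.norm(d)/50,abs(np.degrees(dy))/8.59)
E
python3 - <<'E'
from h import *
np.set_printoptions(precision=4,suppress=True)
s=manip.read_state(); R=s["orientation"]; print(R,s["tcp_pos"],np.degrees(tyaw(R)))
p=grab_frame("wrist"); Rc=cv2.Rodrigues(np.array(p["rvec"],float))[0]; t=np.array(p["tvec"]).ravel()
print("cam in tool",R.T@(-Rc.T@t-s["tcp_pos"]),"\n",R.T@Rc.T, p["camera_matrix"])
# stand yaw: prong points in both cams
for n in ("top","side"):
    C=cloud(grab_frame(n)); m=(abs(C[:,0]-540)<45)&(abs(C[:,1]-180)<60)&(C[:,2]>180)&(C[:,2]<235); S=C[m]
    for sgn in (1,-1):
        Q=S[(S[:,1]-181)*sgn>15]; f=np.polyfit(Q[:,0],Q[:,1],1); print(n,sgn,len(Q),"slope deg",np.degrees(np.arctan(f[0])),"y@540",np.polyval(f,540),"x",Q[:,0].min(),Q[:,0].max(),"z",np.percentile(Q[:,2],[5,50,95]))
print(plan((520,300,420),0))
E
```

```text
[[-0.8944  0.4473  0.    ]
 [ 0.4473  0.8944 -0.    ]
 [-0.     -0.     -1.    ]] [257.2287 514.2365 214.5999] 63.42804650212892
cam in tool [  65.4049   -0.0835 -171.4432] 
 [[ 0.0006 -0.9724 -0.2335]
 [ 1.      0.0004  0.001 ]
 [-0.0009 -0.2335  0.9724]] [[333.4388   0.     319.0161]
 [  0.     333.4388 200.6879]
 [  0.       0.       1.    ]]
top 1 90 slope deg -2.850780297783481 y@540 218.1640367500458 x 498.60903470601323 584.7832870517767 z [192.7453 198.8979 221.5985]
top -1 84 slope deg -2.679733480781811 y@540 146.049049482414 x 495.13749371477854 584.1551610456568 z [193.5359 199.167  220.7398]
side 1 99 slope deg -3.208013749043377 y@540 215.59547646838843 x 495.9282172410657 584.1670532525787 z [192.2797 198.5723 218.0031]
side -1 102 slope deg -1.8212818629040262 y@540 143.6261780835993 x 495.03224882436155 582.5841760240191 z [192.6163 198.223  216.615 ]
('shift', array([-0.6617, -0.1481, -0.4108]), 'turn', np.float64(0.1762), 'rows>=', np.float64(7.927743091712765))
```

```bash
python3 -c "
from h import *
print(plan((400,90,340),np.radians(35)))"
```

```text
('shift', array([-0.6349, -0.6311, -0.2508]), 'turn', np.float64(0.079), 'rows>=', np.float64(9.297017547235793))
```

Request:
{"op": "arm_command", "data": {
  "deltas": [
    [0, [-0.05, -0.05, -0.05], 0.01],
    [0, [-0.12, -0.12, -0.1], 0.02],
    [0, [-0.19, -0.19, -0.15], 0.03],
    [0, [-0.26, -0.26, -0.2], 0.04],
    [0, [-0.33, -0.33, -0.23], 0.05],
    [0, [-0.4, -0.4, -0.25], 0.06],
    [0, [-0.47, -0.47, -0.25], 0.07],
    [0, [-0.54, -0.54, -0.25], 0.08],
    [0, [-0.6, -0.6, -0.25], 0.08],
    [0, [-0.635, -0.63, -0.25], 0.08],
    [0, [-0.635, -0.63, -0.25], 0.08]
  ]
}}

```text
t: 2.45
tcp_pos: [401.2, 87.3, 339.5]
orientation: [[-0.563, 0.826, 0.0], [0.826, 0.563, -0.001], [-0.001, -0.001, -1.0]]
force: [-0.5, -0.1, 0.4]
finger_gap: 91.8
gripper_force: 0.0
```

```bash
python3 -c "
from h import *
print(plan((557,-335,290),np.radians(6)))"
```

```text
('shift', array([-0.8734, -0.2182,  0.0999]), 'turn', np.float64(0.0786), 'rows>=', np.float64(9.057577227326389))
```

Request:
{"op": "arm_command", "data": {
  "deltas": [
    [0, [-0.08, -0.02, 0.0], 0.01],
    [0, [-0.17, -0.04, 0.0], 0.02],
    [0, [-0.26, -0.065, 0.01], 0.03],
    [0, [-0.35, -0.09, 0.02], 0.04],
    [0, [-0.44, -0.11, 0.03], 0.05],
    [0, [-0.53, -0.13, 0.04], 0.06],
    [0, [-0.62, -0.155, 0.05], 0.07],
    [0, [-0.71, -0.18, 0.07], 0.079],
    [0, [-0.79, -0.2, 0.09], 0.079],
    [0, [-0.85, -0.212, 0.1], 0.079],
    [0, [-0.873, -0.218, 0.1], 0.079],
    [0, [-0.873, -0.218, 0.1], 0.079]
  ]
}}

```text
t: 3.65
tcp_pos: [559.0, -330.6, 289.1]
orientation: [[-0.107, 0.994, -0.001], [0.994, 0.107, 0.001], [0.001, -0.001, -1.0]]
force: [-0.4, 1.7, -1.2]
finger_gap: 92.0
gripper_force: 0.0
```

Run:
```python
from h import *
np.set_printoptions(precision=1,suppress=True)
s=manip.read_state(); print(s["tcp_pos"],np.degrees(tyaw(s["orientation"])))
p=grab_frame("wrist"); save(p,"wrist1.png"); C=cloud(p)
for o in place_of(p,"caddy_handle")[:2]: print(o["conf"],o["pixel"],w(p,o["pixel"],z=150))
m=(np.hypot(C[:,0]-557,C[:,1]+335)<110)&(C[:,2]>146)&(C[:,2]<165); S=C[m]
mu=S.mean(0); u=np.linalg.svd(S[:,:2]-mu[:2],full_matrices=False)[2][0]; a=(S[:,:2]-mu[:2])@u
print(len(S),mu,mu[:2]+u*(a.min()+a.max())/2,np.ptp(a),np.degrees(np.arctan2(u[1],u[0])))
```

```text
[ 559.  -330.6  289.1] 6.168822799996231
0.72 [196.2, 312.4] [ 553.1 -335.8  150. ]
1687 [ 556.9 -330.6  155.5] [ 557.3 -335.1] 135.6151520285725 -84.14674964533395
```

View pics/wrist1.png

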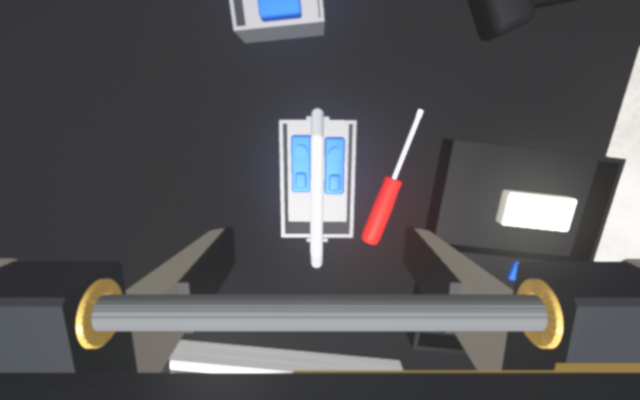

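```bash
python3 -c "
from h import *
print(manip.read_state()['tcp_pos'],plan((557,-335,131),np.radians(5.9)))"
```

```text
[ 558.94614    -329.16188339  290.29455296] ('shift', array([-0.0112, -0.0053,  0.3186]), 'turn', np.float64(0.001), 'rows>=', np.float64(3.1882675966491654))
```

Request:
{"op": "arm_command", "data": {
  "deltas": [
    [0, [-0.006, -0.003, 0.05], 0.001],
    [0, [-0.011, -0.005, 0.13], 0.001],
    [0, [-0.011, -0.005, 0.2], 0.001],
    [0, [-0.011, -0.005, 0.26], 0.001],
    [0, [-0.011, -0.005, 0.3], 0.001],
    [0, [-0.011, -0.005, 0.318], 0.001],
    [0, [-0.011, -0.005, 0.318], 0.001],
    [0, [-0.011, -0.005, 0.318], 0.001]
  ]
}}

```text
t: 4.55
tcp_pos: [557.6, -336.3, 132.6]
orientation: [[-0.102, 0.995, 0.002], [0.995, 0.102, -0.002], [-0.002, 0.002, -1.0]]
force: [0.4, 0.2, -0.6]
finger_gap: 92.4
gripper_force: 0.0
```

Request:
{"op": "arm_command", "data": {
  "deltas": [
    [0.5, [0, 0, 0], 0],
    [0.8, [0, 0, 0], 0],
    [1, [0, 0, 0], 0],
    [1, [0, 0, 0], 0],
    [1, [0, 0, 0], 0],
    [1, [0, 0, 0], 0],
    [1, [0, 0, 0], 0],
    [1, [0, 0, 0], 0],
    [1, [0, 0, 0], 0],
    [1, [0, 0, 0], 0]
  ]
}}

```text
t: 5.55
tcp_pos: [556.7, -336.4, 130.6]
orientation: [[-0.101, 0.995, 0.0], [0.995, 0.101, -0.0], [-0.0, 0.0, -1.0]]
force: [-0.7, 0.4, -0.4]
finger_gap: 14.1
gripper_force: 0.0
```

Request:
{"op": "arm_command", "data": {
  "deltas": [
    [1, [0, 0, 0], 0],
    [1, [0, 0, 0], 0],
    [1, [0, 0, 0], 0],
    [1, [0, 0, 0], 0]
  ]
}}

```text
t: 5.95
tcp_pos: [556.8, -336.3, 130.6]
orientation: [[-0.102, 0.995, 0.0], [0.995, 0.102, -0.0], [-0.0, 0.0, -1.0]]
force: [1.3, 0.3, -1.2]
finger_gap: 11.2
gripper_force: 30.0
```

Request:
{"op": "arm_command", "data": {
  "deltas": [
    [1, [0, 0, -0.008], 0],
    [1, [0, 0, -0.025], 0],
    [1, [0, 0, -0.045], 0],
    [1, [0, 0, -0.068], 0],
    [1, [0, 0, -0.092], 0],
    [1, [0, 0, -0.118], 0],
    [1, [0, 0, -0.145], 0],
    [1, [0, 0, -0.17], 0],
    [1, [0, 0, -0.195], 0],
    [1, [0, 0, -0.215], 0],
    [1, [0, 0, -0.226], 0],
    [1, [0, 0, -0.23], 0]
  ]
}}

```text
t: 7.15
tcp_pos: [556.9, -336.5, 246.4]
orientation: [[-0.102, 0.995, 0.001], [0.995, 0.102, -0.001], [-0.001, 0.001, -1.0]]
force: [-0.3, 0.8, -5.0]
finger_gap: 11.1
gripper_force: 30.0
```

Run:
```python
from h import *
np.set_printoptions(precision=1,suppress=True)
s=manip.read_state(); print(s["tcp_pos"],s["force"],s["finger_gap"])
p=grab_frame("side"); save(p,"side1.png")
print(plan((420,186,246),np.radians(-2.7)), plan((430,-80,246),np.radians(1.5)))
```

```text
[ 556.9 -336.5  246.4] [-0.3  0.8 -5. ] 11.136812084739347
('shift', array([ 1.1, -0.2, -0. ]), 'turn', np.float64(0.0237), 'rows>=', np.float64(10.80205328758286)) ('shift', array([ 0.5, -0.2, -0. ]), 'turn', np.float64(0.012), 'rows>=', np.float64(5.722567522934906))
```

View pics/side1.png

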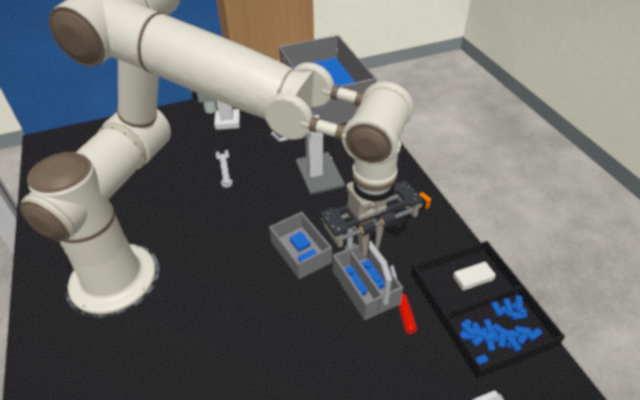

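Request:
{"op": "arm_command", "data": {
  "deltas": [
    [1, [0.01, -0.004, 0], 0.001],
    [1, [0.035, -0.013, 0], 0.002],
    [1, [0.075, -0.028, 0], 0.003],
    [1, [0.125, -0.047, 0], 0.004],
    [1, [0.18, -0.068, 0], 0.005],
    [1, [0.24, -0.09, 0], 0.006],
    [1, [0.3, -0.112, 0], 0.007],
    [1, [0.36, -0.134, 0], 0.008],
    [1, [0.415, -0.155, 0], 0.009],
    [1, [0.47, -0.175, 0], 0.01],
    [1, [0.51, -0.19, 0], 0.011],
    [1, [0.535, -0.2, 0], 0.012]
  ]
}}

```text
t: 8.4
tcp_pos: [428.9, -78.7, 244.9]
orientation: [[-0.027, 1.0, -0.001], [1.0, 0.027, 0.001], [0.001, -0.001, -1.0]]
force: [0.5, 0.1, -4.2]
finger_gap: 10.7
gripper_force: 30.0
```

Run:
```python
from h import *
np.set_printoptions(precision=4,suppress=True)
print(manip.read_state()["tcp_pos"],plan((420,186,246),np.radians(-2.7)))
```

```text
[428.8571 -78.6825 244.9492] ('shift', array([ 0.5297, -0.0035, -0.0016]), 'turn', np.float64(0.0118), 'rows>=', np.float64(5.296654561983454))
```

Request:
{"op": "arm_command", "data": {
  "deltas": [
    [1, [0.01, 0, 0], 0.001],
    [1, [0.035, 0, 0], 0.002],
    [1, [0.075, 0, 0], 0.003],
    [1, [0.125, 0, 0], 0.004],
    [1, [0.18, -0.001, 0], 0.005],
    [1, [0.24, -0.001, 0], 0.006],
    [1, [0.3, -0.002, 0], 0.007],
    [1, [0.36, -0.002, 0], 0.008],
    [1, [0.415, -0.003, 0], 0.009],
    [1, [0.47, -0.003, 0], 0.01],
    [1, [0.51, -0.003, 0], 0.011],
    [1, [0.53, -0.003, 0], 0.012]
  ]
}}

```text
t: 9.6
tcp_pos: [421.9, 185.7, 245.4]
orientation: [[0.048, 0.999, -0.0], [0.999, -0.048, 0.0], [0.0, -0.0, -1.0]]
force: [-0.8, -0.7, -4.1]
finger_gap: 11.2
gripper_force: 30.0
```

Run:
```python
from h import *
np.set_printoptions(precision=1,suppress=True)
s=manip.read_state();print(s["tcp_pos"],np.degrees(tyaw(s["orientation"])))
p=grab_frame("side"); save(p,"side2.png"); q=grab_frame("wrist"); C=cloud(q)
for x,n in ((p,"side"),(q,"wrist")):
  for name in ("hook_seat","caddy_handle"):
    for o in place_of(x,name)[:1]: print(n,name,o["conf"],w(x,o["pixel"],z=204 if name[0]=="h" else s["tcp_pos"][2]+18.7))
for n,C in (("side",cloud(p)),("wrist",C)):
  m=(abs(C[:,0]-540)<45)&(abs(C[:,1]-180)<60)&(C[:,2]>185)&(C[:,2]<235); S=C[m]
  for g in (1,-1):
    Q=S[(S[:,1]-181)*g>15]
    if len(Q)>9: f=np.polyfit(Q[:,0],Q[:,1],1); print(n,g,len(Q),np.degrees(np.arctan(f[0])),np.polyval(f,540),Q[:,0].min(),Q[:,2].max())
np.set_printoptions(precision=4)
print(plan((538,181,246),np.radians(-2.7)))
```

```text
[421.9 185.7 245.4] -2.7783928958128117
side hook_seat 0.61 [536.6 180.8 204. ]
side caddy_handle 0.97 [419.9 195.  264.1]
wrist hook_seat 0.59 [530.9 182.  204. ]
wrist caddy_handle 0.95 [420.1 187.1 264.1]
side 1 97 -2.619227660124505 215.47843355422344 495.5468857232731 226.23359724767985
side -1 100 -2.755109081768844 143.8941364037569 495.7538425244629 223.80191185242333
wrist 1 1544 -3.3399087700873413 218.02387289738596 496.0185329718933 226.44257569858104
wrist -1 1060 -4.020682709259526 147.1508372942208 509.9323905112728 203.78566352793655
('shift', array([ 0.0067,  0.2322, -0.001 ]), 'turn', np.float64(-0.0005), 'rows>=', np.float64(2.3229869437318325))
```

View pics/side2.png

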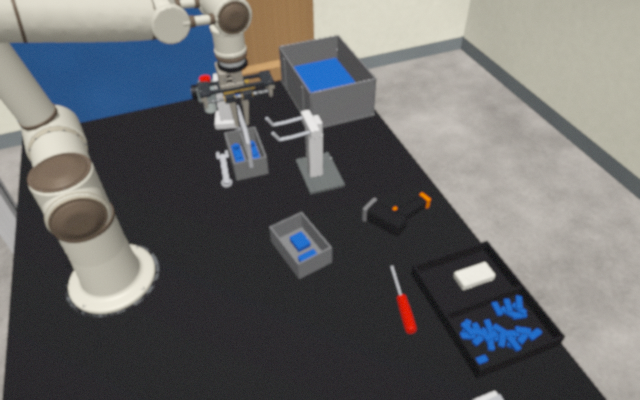

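Request:
{"op": "arm_command", "data": {
  "deltas": [
    [1, [0.001, 0.003, 0.004], 0],
    [1, [0.001, 0.011, 0.008], 0],
    [1, [0.002, 0.025, 0.012], 0],
    [1, [0.003, 0.045, 0.016], 0],
    [1, [0.004, 0.07, 0.016], 0],
    [1, [0.005, 0.1, 0.016], 0],
    [1, [0.006, 0.132, 0.016], 0],
    [1, [0.006, 0.162, 0.016], 0],
    [1, [0.006, 0.19, 0.016], 0],
    [1, [0.006, 0.212, 0.016], 0],
    [1, [0.006, 0.226, 0.016], 0],
    [1, [0.006, 0.232, 0.016], 0]
  ]
}}

```text
t: 11.1
tcp_pos: [538.3, 181.6, 237.3]
orientation: [[0.049, 0.999, -0.0], [0.999, -0.049, -0.0], [-0.0, -0.0, -1.0]]
force: [-0.3, 0.2, -5.4]
finger_gap: 11.1
gripper_force: 30.0
```

Run:
```python
from h import *
np.set_printoptions(precision=4,suppress=True)
s=manip.read_state();print(s["tcp_pos"],s["force"],plan((538,181,186),np.radians(-2.7)))
p=grab_frame("wrist"); save(p,"wrist3.png")
```

```text
[538.2509 181.6418 237.3097] [-0.3273  0.1794 -5.3797] ('shift', array([-0.0013, -0.0004,  0.1026]), 'turn', np.float64(-0.0003), 'rows>=', np.float64(1.0262857651077546))
```

View pics/wrist3.png

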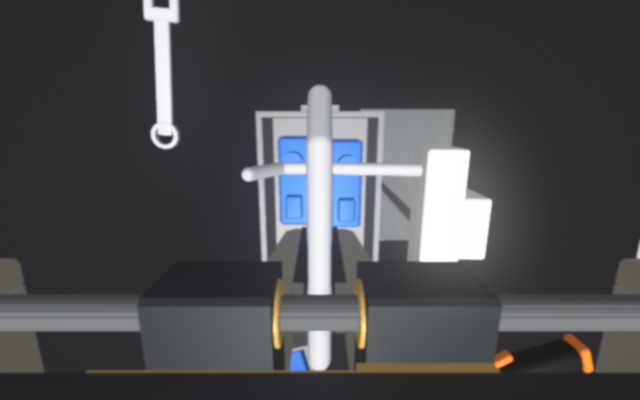

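Request:
{"op": "arm_command", "data": {
  "deltas": [
    [1, [0, 0, 0.01], 0],
    [1, [0, 0, 0.025], 0],
    [1, [0, 0, 0.042], 0],
    [1, [0, 0, 0.06], 0],
    [1, [0, 0, 0.076], 0],
    [1, [0, 0, 0.088], 0],
    [1, [0, 0, 0.096], 0],
    [1, [0, 0, 0.1], 0],
    [1, [0, 0, 0.102], 0],
    [1, [0, 0, 0.104], 0],
    [1, [0, 0, 0.105], 0],
    [1, [0, 0, 0.105], 0]
  ]
}}

```text
t: 12.35
tcp_pos: [537.7, 181.8, 185.3]
orientation: [[0.049, 0.999, 0.0], [0.999, -0.049, 0.0], [0.0, 0.0, -1.0]]
force: [-0.2, -0.9, -4.6]
finger_gap: 10.6
gripper_force: 30.0
```

Still carrying the weight; ease down in half-millimetre rows.

Request:
{"op": "arm_command", "data": {
  "deltas": [
    [1, [0, 0, 0.001], 0],
    [1, [0, 0, 0.002], 0],
    [1, [0, 0, 0.003], 0],
    [1, [0, 0, 0.003], 0]
  ]
}}

```text
t: 12.75
tcp_pos: [537.8, 181.8, 184.2]
orientation: [[0.049, 0.999, 0.001], [0.999, -0.049, -0.0], [0.0, 0.001, -1.0]]
force: [-1.1, -1.1, -1.2]
finger_gap: 11.0
gripper_force: 30.0
```

Request:
{"op": "arm_command", "data": {
  "deltas": [
    [1, [0, 0, 0.001], 0],
    [1, [0, 0, 0.001], 0],
    [0.8, [0, 0, 0.001], 0],
    [0.6, [0, 0, 0.001], 0],
    [0.5, [0, 0, 0.001], 0],
    [0.5, [0, 0, 0.001], 0],
    [0.5, [0, 0, 0.001], 0],
    [0.5, [0, 0, 0.001], 0],
    [0.5, [0, 0, 0.001], 0]
  ]
}}

```text
t: 13.65
tcp_pos: [537.7, 181.7, 183.1]
orientation: [[0.049, 0.999, 0.0], [0.999, -0.049, -0.0], [-0.0, 0.0, -1.0]]
force: [-0.5, 0.2, 0.8]
finger_gap: 45.8
gripper_force: 0.0
```

Run:
```python
from h import *
s=manip.read_state(); print(s["finger_gap"],s["force"])
p=grab_frame("side"); cv2.imwrite("pics/side3.png",cv2.resize(p["image"][60:240,180:420,::-1],None,fx=3,fy=3))
```

```text
45.82672434588147 [-0.50549118  0.1646518   0.77930453]
```

View pics/side3.png

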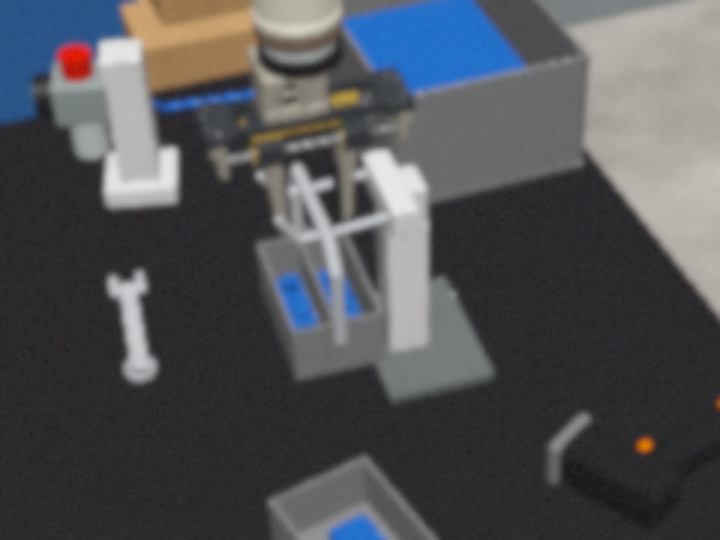

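The bar rests on both prongs (crop about (300,170)–(340,250)) with both housings inside and the fingers open either side of it. Next I'll withdraw straight up.

Request:
{"op": "arm_command", "data": {
  "deltas": [
    [0.5, [0, 0, -0.01], 0],
    [0.5, [0, 0, -0.03], 0],
    [0.5, [0, 0, -0.06], 0],
    [0.5, [0, 0, -0.1], 0],
    [0.5, [0, 0, -0.15], 0],
    [0.5, [0, 0, -0.2], 0],
    [0.5, [0, 0, -0.24], 0],
    [0.5, [0, 0, -0.26], 0],
    [0.5, [0, 0, -0.26], 0],
    [0.5, [0, 0, -0.26], 0],
    [0.5, [0, 0, -0.26], 0],
    [0.5, [0, 0, -0.26], 0]
  ]
}}

```text
t: 14.9
tcp_pos: [537.1, 181.7, 311.8]
orientation: [[0.049, 0.999, -0.002], [0.999, -0.049, -0.0], [-0.0, -0.002, -1.0]]
force: [0.1, 0.2, -0.9]
finger_gap: 46.1
gripper_force: 0.0
```

Run:
```python
from h import *
np.set_printoptions(precision=1,suppress=True)
for k in range(2):
  p=grab_frame("side"); C=cloud(p)
  for o in place_of(p,"caddy_handle")[:1]: print(o["conf"],w(p,o["pixel"],z=204))
  q=grab_frame("wrist"); C=cloud(q); 
  for o in place_of(q,"caddy_handle")[:1]: print("wrist",o["conf"],w(q,o["pixel"],z=204))
  m=(abs(C[:,0]-540)<12)&(abs(C[:,1]-181)<25)&(C[:,2]>190); print(m.sum(),C[m].mean(0),C[m][:,2].max())
cv2.imwrite("pics/side4.png",cv2.resize(p["image"][60:240,180:420,::-1],None,fx=3,fy=3))
```

```text
0.86 [539.6 189.1 204. ]
wrist 0.71 [536.4 182.3 204. ]
6806 [540.1 201.6 405.8] 441.64699708629115
0.89 [539.4 177.7 204. ]
wrist 0.62 [536.3 184.  204. ]
6781 [540.  201.7 406.4] 442.22830146840647
```

View pics/side4.png

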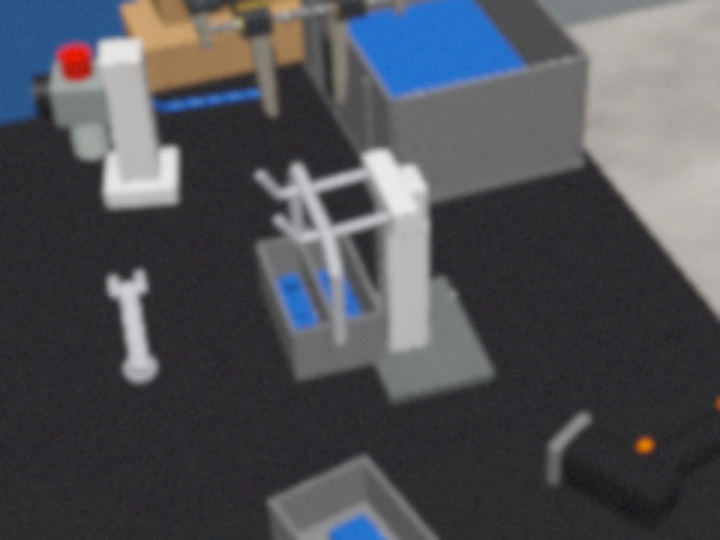

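The caddy hangs upright and still on both prongs' flats (crop about (318,235)). The fingers are clear of it, well above, so I'll hand in.

```bash
python3 -c "
from cell import manip
print(manip.sign_off())"
```

```text
the job is handed in; nothing more can be done
None
```

The caddy is hanging by its handle on both prongs, with both housings still in it. The other things on the bench were left alone, the gripper is clear, and I handed the job in after about 15 s on the robot's clock; no verdict came back.

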